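# Post a failed radio module into the quarantine drop box

## Robot

A 6-joint arm with a two-finger parallel gripper is mounted at the origin on the work surface. World frame = base frame: x ahead of the robot, y to its left, z up, the work surface at z = 0. Lengths are in m, angles in rad, forces in N, time in s.
With the tool pointing down it reaches from about 0.35 to 0.975 m from the base axis. Payload 17.4 kg.
Tool frame: the origin (TCP) lies midway between the tips of the shut fingers; the grasp point (between the pads) lies 19 mm behind it; z points along the fingers, y is the line along which they close (so a half turn about z gives the same grasp; the last joint's range is limited). The gripper opens to 85 mm and grips with 20 to 120 N. Pads are 22 mm wide; open, the fingers measure 114 mm over their backs; the gripper's body (76 mm by 85 mm) begins 54 mm behind the grasp point. The pads swing forward as they close: fully open they stand 13 mm farther back than shut.
Start: joints at [-1.139, 0.116, 1.442, -0, 1.584, -0.038], TCP at [0.306, -0.602, 0.231] pointing down, gripper open.
Joint ranges: [-2.83, 2.83], [-0.83, 2.19], [0.07, 2.5], [-1.14, 4.28], [0.01, 3], [-2.97, 2.97]. Speed limits (rad/s): [1.89, 1.89, 2.22, 3.14, 3.14, 3.14].

## Interface

Orientations are given as a unit quaternion [x, y, z, w].
In Python, from rig import get_state, camera, close_job gives the robot as it stands.
- The arm moves only by the tool servo_tool, never from a script. Its argument "commands" is a list of rows, each a list of 3 entries, a list of its own where there are three numbers: the shift along the tool's x, y, z in cm, then the turn about the tool's z in rad, then the opening, from -1 (shut) to 1 (fully open). A call has 1 to 10 rows; each row shifts and turns the commanded pose from where the row before left it, along the tool's axes as they then stand; what a row does not reach is not made up. A row lasts 1/10 s, in which the tool goes at most 50 mm and 8.59 degrees, less where a joint would pass 70% of its speed; a pose out of reach is approached as far as the arm can. A call with a gripper value outside its range is refused whole. The fingers move at their own pace and stop on an object; the grip force is fixed at half the most. Time passes only in rows, so rows that do not move let the fingers close. It gives the time, the measured TCP pose, the force, the opening and the grip force at its end, in the units of the state.
- get_state(): the state, without advancing time (a new reading comes with each control period).
- camera(name): name is "scene" or "top" or "wrist"; returns a dict with "color" (384x512x3 uint8, red, green, blue), "z_map" (384x512 float32, m along the optical axis (not along the pixel's ray), 0 where there is no reading), "intrinsics" (3x3 intrinsics, pixels), "D" ([k1, k2, p1, p2, k3] as OpenCV has them; the pictures are not rectified), "world_to_cam" (4x4, takes a point from world to camera coordinates). Camera axes: x right, y up, looking along -z (the intrinsics and any distortion apply to the point x, -y, -z); pixel columns grow to the right and rows downward; lengths in m; the calibration is good to about 2 mm. A picture is of the moment at which its call begins.
- close_job(): hands the job in; it is judged then, once.
The state is a dict: "clock": time; "joints": joint angles; "joint_vel": joint speeds; "effort": joint torques, N m; "eef_pos": TCP position; "ee_rot": TCP orientation; "wrist_force": force on the tool from outside, world axes, zero at the start; "ft_torque": the same for the moment, N m; "finger_gap": finger opening in m; "gripper_force": force on a finger pad.
Only numpy, scipy, OpenCV 4.12 (cv2) and the standard library are available. Lean on these libraries where they do the work, as an engineer would, in place of code of your own. Each camera call takes 0.05 s, during which the arm holds its last target. There are 200 camera calls.

## Task

Take the long finned radio module out of its sloping cradle and push it through the sprung flap of the white drop box until it lies wholly inside and the flap has shut again behind it. One of the box's two flaps is locked, which shows only when you push against it, so use the one that gives. Leave the other things on the bench where they are.

Things in the scene. Friction and masses are not known exactly. Their poses are not given: they have to be found in the camera images.
- module_center (a point): the failed radio module: bare aluminium block 140 x 44 mm, 26 mm high, 36 mm over the fins of its front half, 0.3 kg. It leans 45 degrees in the cradle, finned end down and away from the robot; its plain rear 60 mm stand free. Point: mid-length, mid-width, 18 mm above the underside. x: along it to the finned end (45 degrees down at the start), y across, z out of the finned side.
- cradle: fixed blue cradle on a 130 x 80 mm foot; its bed slopes down 45 degrees along its own +x (away from the robot) to a low stop under the module's front end; cheeks 14 mm high beside the module's front half. Draw the module 60 mm back up the slope before lifting it away. Origin: on the bench, 30 mm below the module's lower front edge; z up.
- dropbox: fixed white metal box, 270 mm wide and deep, 260 high, clear roof. Its upper front edge is a 45 degree bevel facing up and to the robot, with two like mouths 112 mm wide, 65 mm high (along the bevel), each shut by an aluminium flap. Behind each a smooth slide runs 240 mm down at 45 degrees (square to the bevel) to a stop. Origin: bench, middle of the front face; x into the box, y left, z up.
- mouth_left (a point): centre of the left mouth (box y = +67 mm), in the plane of the shut flap, 30 mm up the bevel from the lower lip (lip: box x = 0, z = 200 mm); axes as the box's. A module goes in square to the bevel, that is along box x and 45 degrees down, its underside a few mm above the slide, which starts at the lip.
- mouth_right (a point): the same for the right mouth (box y = -67 mm)
- flap_a (a joint): the free flap's angle, rad: 0 shut, 1.4 fully swung in; it may sit in the left or the right mouth, looks do not tell. Hinged at the mouth's upper edge, 65 mm from the lip. Its spring yields to 2 to 7 N. A module let go under it may stay pinned: push its rear end on (shut fingers) until that is some 60 mm past the flap's plane; then it slides down and the flap shuts.
- flap_b (a joint): angle of the locked flap, rad: looks the same, does not give (0.02 rad of play); it sits in the mouth that flap_a does not have.
- short_module: short closed module (85 x 50 x 24 mm), a bystander standing loose on the bench; origin at the centre of its underside
- tape_roll: roll of clear tape (90 mm across, 24 mm high), a bystander standing loose on the bench; origin at the centre of its underside
- driver: screwdriver, a bystander standing loose on the bench; origin at the centre of its underside
- pen_cup: pen cup (80 mm across, 100 mm high), a bystander standing loose on the bench; origin at the centre of its underside
- parts_tray: open black parts tray (160 x 110 x 40 mm), a bystander standing loose on the bench; origin at the centre of its underside
- scanner: hand scanner (about 130 mm long, 40 mm high), a bystander standing loose on the bench; origin at the centre of its underside
- cleaner: white bottle (60 mm across, 150 mm high), a bystander standing loose on the bench; origin at the centre of its underside
There are look-alikes about, which are no part of the job. Leave any turquoise look-alike of the cradle alone.

How it is judged:
On the way, in this order (a step that is already met when the one before it is completed fails the run):
1. the module has been taken from its cradle (its centre more than 0.2 m from the cradle's origin) (distance between module_center and cradle above 0.2 m), for 0.1 s.
2. the free flap stands open by more than 0.5 rad while the fingers hold or push the module (value of joint flap_a above 0.5 rad and contact force between the fingers and module above 0.3 N), for 0.1 s.
At the end, for the whole second after the job is handed in: The module lies at rest inside the drop box (its centre 90 to 220 mm behind the front face, 20 to 150 mm above the bench, within the box's width), and both flaps are shut to within 0.08 rad (x of module_center in the frame of dropbox between 0.09 and 0.22 m and z of module_center in the frame of dropbox between 0.02 and 0.15 m and y of module_center in the frame of dropbox between -0.13 and 0.13 m and value of joint each of flap_a, flap_b below 0.08 rad and linear speed of module below 0.02 m/s); the robot touches nothing.
It fails at once if one of the bystanders is moved by more than 30 mm (distance of any of short_module, tape_roll, driver, pen_cup, parts_tray, scanner, cleaner from where it was at the start of the episode above 0.03 m).
It also fails if it takes over 48 s, if anything falls off the work surface, if the arm or the gripper's body presses on something with over 40 N, if the wrist force passes 120 N, or if a joint passes its speed limit or range.

## Working session

There is one attempt and no reset: what is moved stays moved. The work goes in short steps, Python scripts to look and compute and a tool call to move; the robot and the scene stay as the last step left them, time stands still between calls to the robot, and variables do not carry over. Pictures are saved under pics/ and viewed, at most 10 in all, crops included, and the job is handed in when it is done.

Besides the shell and the picture viewer there is one more tool, called after "Emit:" in YAML: its name, and indented under it one key for each argument. servo_tool: Moves the arm, as the interface text tells. Its arguments: {"type":"object","properties":{"commands":{"type":"array","items":{"type":"array"}}},"required":["commands"]}

```bash
mkdir -p pics; ls; cat > h.py <<'E'
import numpy as np, cv2
from rig import get_state, camera
from scipy.spatial.transform import Rotation as R
def world(c,u,v,z=None):
    p=cv2.undistortPoints(np.array([[[u,v]]],float),c["intrinsics"],np.array(c["D"],float))[0,0]
    d=c["z_map"][int(round(v)),int(round(u))] if z is None else z
    P=np.array([p[0]*d,-p[1]*d,-d,1]); return (np.linalg.inv(c["world_to_cam"])@P)[:3]
def cloud(c):
    h,w=c["z_map"].shape; vv,uu=np.mgrid[:h,:w]
    p=cv2.undistortPoints(np.stack([uu,vv],-1).reshape(-1,1,2).astype(float),c["intrinsics"],np.array(c["D"],float)).reshape(h,w,2)
    d=c["z_map"]; P=np.stack([p[...,0]*d,-p[...,1]*d,-d,np.ones_like(d)],-1)
    return (P@np.linalg.inv(c["world_to_cam"]).T)[...,:3]
E
python3 - <<'E'
from h import *
ims=[]
for n in ("scene","top"):
    c=camera(n); np.save(f"{n}.npy",c,allow_pickle=True); ims.append(c["color"][...,::-1])
for n,i in zip(("scene","top"),ims): cv2.imwrite(f"pics/{n}1.png",cv2.resize(i,(800,600)))
s=get_state(); print(s["eef_pos"],s["ee_rot"],s["clock"])
E
```

```text
pics
[ 0.30549517 -0.60173504  0.23064864] [ 9.72531459e-01  2.32770903e-01 -1.16646166e-04 -5.03397284e-04] 0.1
```

View pics/scene1.png

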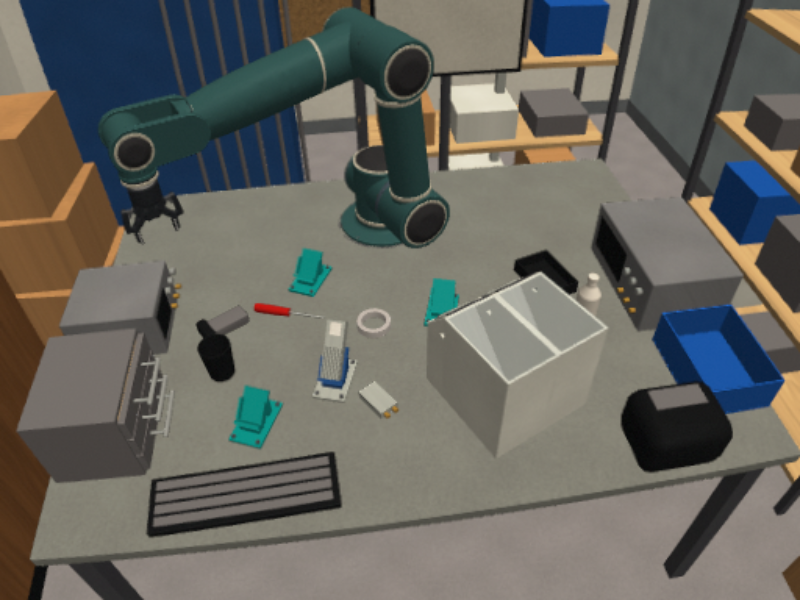

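View pics/top1.png

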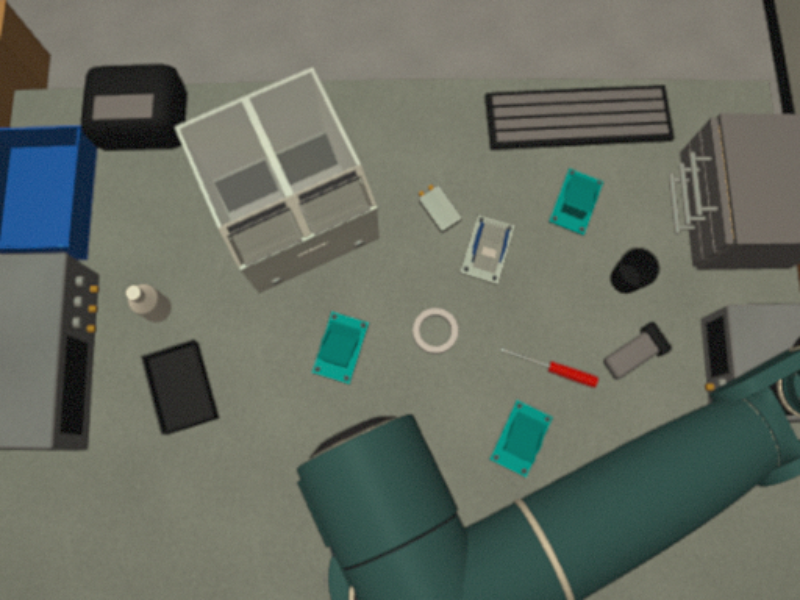

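In both pictures, one blue cradle holds a finned metal block: top (487,248), scene (335,360). The four turquoise ones have no module: top (577,200), (341,347) and (521,438), with a matching set in scene. So the blue one fits the description. The box's bevel faces lower-right in top, with its mouths near (262,240) and (338,205). I'll confirm with a crop and measure.

```bash
python3 - <<'E'
from h import *
c=np.load("top.npy",allow_pickle=True).item()
im=c["color"][...,::-1]
cr=im[35:195,105:345]; cv2.imwrite("pics/crop.png",cv2.resize(cr,(780,520),interpolation=cv2.INTER_CUBIC))
P=cloud(c); np.save("P.npy",P)
k=.64
for n,(u,v) in dict(bevR=(338,205),bevL=(262,240),foot1=(481,218),foot2=(513,226),foot3=(497,282),foot4=(463,270),modTop=(489,252),bench=(420,400)).items():
    print(n,P[round(v*k),round(u*k)].round(3))
E
```

```text
bevR [0.662 0.1   0.22 ]
bevL [0.599 0.232 0.216]
foot1 [ 0.7   -0.18   0.011]
foot2 [ 0.683 -0.244  0.01 ]
foot3 [ 0.568 -0.207  0.007]
foot4 [ 0.591 -0.138  0.01 ]
modTop [ 0.595 -0.177  0.136]
bench [ 0.332 -0.048  0.003]
```

View pics/crop.png

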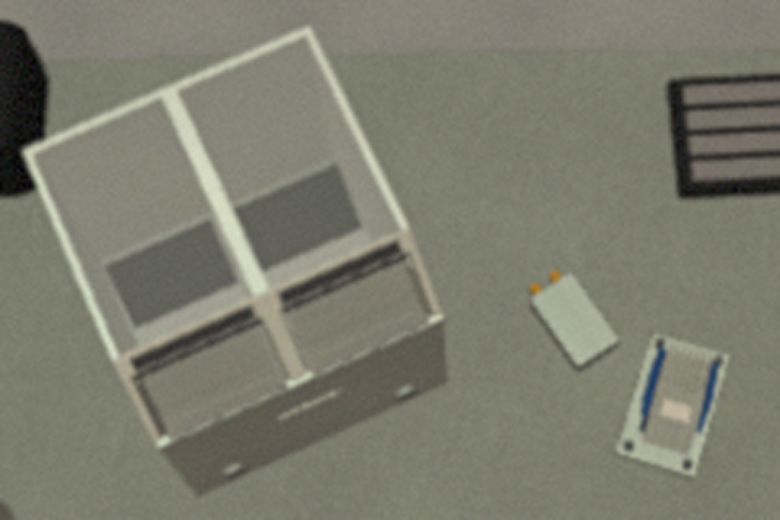

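The crop confirms a metal module between blue cheeks on a pale foot, at crop (676,400). The box lip runs from crop (163,442) to (440,319).

```bash
python3 - <<'E'
from h import *
c=np.load("top.npy",allow_pickle=True).item(); P=np.load("P.npy")
def plane(u,v,h):
    a=world(c,u,v,.5);b=world(c,u,v,1.); return a+(b-a)*(h-a[2])/(b[2]-a[2])
cp=lambda x,y,h: plane(105+(x+.5)/3.25-.5,35+(y+.5)/3.25-.5,h)
L,Rr=cp(163,442,.2),cp(440,319,.2); d=L-Rr; y=d/np.linalg.norm(d); x=np.array([y[1],-y[0],0])
print("lip",L,Rr,np.linalg.norm(d),"yaw",np.arctan2(x[1],x[0]))
BL,BR=cp(27,152,.26),cp(310,30,.26); print("back",BL,BR,(BL-L)@x,(BR-Rr)@x,np.arctan2(*(BR-Rr)[[1,0]]),np.linalg.norm(BL-BR))
# front row depth check: points on bevel satisfy z=0.2+(p-o).x
o=(L+Rr)/2; 
q=(P-o)@np.stack([x,y,[0,0,1]],1)
m=(abs(abs(q[...,1])-.067)<.045)&(q[...,0]>0.005)&(q[...,0]<.04)&(abs(q[...,2]-q[...,0])<.03)
print("bevel offset", np.median((q[...,2]-q[...,0])[m]),m.sum())
F=[cp(*a,.008) for a in ((657,338),(727,355),(694,473),(618,452))]; F=np.array(F)
fx=(F[0]+F[1]-F[2]-F[3])/2; print("foot",F.mean(0),np.linalg.norm(fx),np.linalg.norm((F[0]+F[3]-F[1]-F[2])/2),"yaw",np.arctan2(fx[1],fx[0]))
th=np.arctan2(fx[1],fx[0]);X=np.array([np.cos(th),np.sin(th),0]);Y=np.array([-X[1],X[0],0])
r=(P-F.mean(0)*[1,1,0])@np.stack([X,Y,[0,0,1]],1)
m=(abs(r[...,0])<.13)&(abs(r[...,1])<.06)&(r[...,2]>.03)
p=r[m]; 
for a in np.arange(-.12,.1,.01):
    s=p[(p[:,0]>=a)&(p[:,0]<a+.01)]
    if len(s): print(round(a+.005,3),len(s),np.median(s[:,2]).round(3),s[:,1].min().round(3),s[:,1].max().round(3), "z+x",np.median(s[:,2]+s[:,0]).round(3))
s=get_state();print(R.from_quat(s["ee_rot"]).as_matrix().round(3))
E
```

```text
lip [0.55574623 0.27058362 0.2       ] [0.66245834 0.03347362 0.2       ] 0.26001658724461346 yaw 0.4228981688381807
back [0.79914993 0.38600594 0.26      ] [0.9096453  0.14388909 0.26      ] 0.269330553191403 0.2707256755386164 0.42009632595274665 0.2661386796527733
bevel offset -0.0035304908623298905 1048
foot [ 0.63735703 -0.19125651  0.008     ] 0.12456649758724905 0.07394973491904655 yaw -0.330380154069788
-0.075 61 0.133 -0.021 0.022 z+x 0.058
-0.065 67 0.142 -0.021 0.023 z+x 0.078
-0.055 38 0.145 -0.021 0.022 z+x 0.089
-0.045 40 0.135 -0.02 0.029 z+x 0.091
-0.035 53 0.122 -0.029 0.031 z+x 0.089
-0.025 41 0.114 -0.028 0.033 z+x 0.089
-0.015 51 0.104 -0.031 0.033 z+x 0.089
-0.005 49 0.094 -0.03 0.033 z+x 0.087
0.005 44 0.079 -0.03 0.032 z+x 0.085
0.015 43 0.071 -0.029 0.034 z+x 0.086
0.025 48 0.063 -0.03 0.032 z+x 0.088
0.035 40 0.051 -0.029 0.032 z+x 0.085
0.045 9 0.057 -0.03 0.022 z+x 0.099
[[ 0.892  0.453 -0.   ]
 [ 0.453 -0.892  0.001]
 [ 0.    -0.001 -1.   ]]
```

```bash
cat >> h.py <<'E'
O=np.array([.609,.153,0]); BY=.421; C=np.array([.63736,-.19126,0]); CY=-.330
def fr(o,yaw,x,y,z): return o+R.from_euler("z",yaw).apply([x,y,z])
box=lambda x,y,z: fr(O,BY,x,y,z)
cra=lambda x,y,z: fr(C,CY,x,y,z)   # x from foot centre
def go(t,yaw=None):
    s=get_state(); M=R.from_quat(s["ee_rot"]).as_matrix(); cur=np.arctan2(M[1,0],M[0,0])
    print("t",s["clock"],"tool cm",(100*M.T@(t-s["eef_pos"])).round(2),"turn",None if yaw is None else round(cur-yaw,3))
def rel():
    s=get_state(); p=s["eef_pos"]
    print("box",(R.from_euler("z",-BY).apply(p-O)*1000).round(1),"cra",(R.from_euler("z",-CY).apply(p-C)*1000).round(1),"F",np.round(s["wrist_force"],1),"gap",round(float(s["finger_gap"]),4),"gf",s["gripper_force"])
E
python3 -c "
from h import *
go(box(.015,-.067,.28),BY);rel()"
```

```text
t 0.1 tool cm [ 62.4  -46.79  -4.89] turn 0.049
box [-585.4 -564.8  230.6] cra [-180.9 -495.9  230.6] F [-0.1 -0.2 -0.8] gap 0.0855 gf 0.0
```

Emit:
servo_tool:
  commands:
    - [[0,0,-3],0,-1]
    - [[3.5,-2.6,-2],0.05,-1]
    - [[3.5,-2.6,-1],0,-1]
    - [[3.5,-2.6,0],0,-1]
    - [[3.5,-2.6,0],0,-1]
    - [[3.5,-2.6,0],0,-1]
    - [[3.5,-2.6,0],0,-1]
    - [[3.5,-2.6,0],0,-1]
    - [[3.5,-2.6,0],0,-1]
    - [[3.5,-2.6,0],0,-1]

```text
clock: 1.1
eef_pos: [0.4964, -0.2571, 0.2911]
ee_rot: [0.978, 0.208, -0.0, -0.0]
wrist_force: [0.2, -0.3, 0.1]
finger_gap: -0.0001
gripper_force: 0.0
```

```bash
python3 -c "
from h import *
go(box(.015,-.067,.28),BY);rel()"
```

```text
t 1.1 tool cm [ 28.5  -26.16   1.11] turn -0.001
box [-270.4 -328.3  291.1] cra [-112.  -108.   291.1] F [ 0.2 -0.3  0.1] gap -0.0001 gf 0.0
```

Emit:
servo_tool:
  commands:
    - [[3.4,-3.1,0],0,-1]
    - [[3.4,-3.1,0],0,-1]
    - [[3.4,-3.1,0],0,-1]
    - [[3.4,-3.1,0],0,-1]
    - [[3.4,-3.1,0],0,-1]
    - [[3.4,-3.1,0],0,-1]
    - [[2,-2,0],0,-1]
    - [[0,0,0],0,-1]
    - [[0,0,0],0,-1]

```text
clock: 2.0
eef_pos: [0.6165, 0.0211, 0.2908]
ee_rot: [0.978, 0.209, -0.0, -0.0]
wrist_force: [0.1, -0.2, 0.2]
finger_gap: 0.0
gripper_force: 0.0
```

```bash
python3 -c "
from h import *
go(box(.015,-.067,.235),BY);rel()"
```

```text
t 2.0 tool cm [ 6.22 -5.65  5.57] turn -0.0
box [ -47.1 -123.5  290.8] cra [-88.6 194.1 290.8] F [ 0.1 -0.2  0.2] gap 0.0 gf 0.0
```

Emit:
servo_tool:
  commands:
    - [[3.1,-2.8,0],0,-1]
    - [[3.1,-2.8,2.0],0,-1]
    - [[0,0,3.0],0,-1]
    - [[0,0,1.0],0,-1]
    - [[0,0,0.5],0,-1]
    - [[0,0,0],0,-1]

```text
clock: 2.6
eef_pos: [0.6502, 0.0959, 0.2269]
ee_rot: [0.978, 0.208, 0.0, 0.0]
wrist_force: [0.4, -0.4, -0.6]
finger_gap: -0.0004
gripper_force: 0.0
```

```bash
python3 -c "
from h import *
rel()"
```

```text
box [ 14.3 -69.  226.9] cra [-80.9 275.8 226.9] F [ 0.4 -0.4 -0.6] gap -0.0004 gf 0.0
```

Emit:
servo_tool:
  commands:
    - [[0,0,0.5],0,-1]
    - [[0,0,0.4],0,-1]
    - [[0,0,0],0,-1]

```text
clock: 2.9
eef_pos: [0.6502, 0.0965, 0.2178]
ee_rot: [0.978, 0.208, 0.0, 0.0]
wrist_force: [-2.5, -2.5, 1.0]
finger_gap: 0.0003
gripper_force: 1.5
```

Emit:
servo_tool:
  commands:
    - [[0,0,0.4],0,-1]
    - [[0,0,0.3],0,-1]
    - [[0,0,0],0,-1]

```text
clock: 3.2
eef_pos: [0.6507, 0.0966, 0.2168]
ee_rot: [0.978, 0.208, 0.003, 0.001]
wrist_force: [-18.9, -5.6, 41.9]
finger_gap: 0.0001
gripper_force: 22.1
```

The right flap holds at 42 N without giving, so it is the locked one and I'll use the left. Backing off and going to the module.

Emit:
servo_tool:
  commands:
    - [[-0.5,0,-4],0,-1]
    - [[-1,0,-4],0,0.6]
    - [[-2.5,2,0],0.14,1]
    - [[-2.5,3,0],0.14,1]
    - [[-1,4,0],0.14,1]
    - [[0,4,0],0.14,1]
    - [[0,4,0],0.14,1]
    - [[0,4,0],0.05,1]
    - [[0,3,0],0,1]
    - [[0,0,0],0,1]

```text
clock: 4.2
eef_pos: [0.5745, -0.1637, 0.2905]
ee_rot: [0.986, -0.166, 0.0, 0.0]
wrist_force: [0.3, -0.2, -0.4]
finger_gap: 0.0854
gripper_force: 0.0
```

```bash
python3 -c "
from h import *
go(cra(-.0467,.001,.22),CY);rel()"
```

```text
t 4.2 tool cm [2.17 0.45 7.05] turn -0.004
box [-161.  -275.   290.5] cra [-68.4   5.7 290.5] F [ 0.3 -0.2 -0.4] gap 0.0854 gf 0.0
```

Emit:
servo_tool:
  commands:
    - [[1.0,0.4,2],0,1]
    - [[0,0,0],0,1]
    - [[0,0,0],0,1]

```text
clock: 4.5
eef_pos: [0.5836, -0.1672, 0.2703]
ee_rot: [0.986, -0.164, -0.0, -0.0]
wrist_force: [0.6, 0.8, 0.6]
finger_gap: 0.0856
gripper_force: 0.0
```

```bash
python3 - <<'E'
from h import *
c=camera("wrist"); cv2.imwrite("pics/w1.png",c["color"][...,::-1])
P=cloud(c); r=R.from_euler("z",-CY).apply((P-C).reshape(-1,3)); 
m=(c["z_map"].ravel()>.05)&(abs(r[:,1])<.06)&(r[:,2]>.03)&(r[:,2]<.17)&(r[:,0]>-.1)&(r[:,0]<.06)
p=r[m]
for a in np.arange(-.09,.06,.01):
    s=p[(p[:,0]>=a)&(p[:,0]<a+.01)]
    if len(s): 
        t=s[s[:,2]+s[:,0]>.07] if a>-.055 else s
        print(round(a+.005,3),len(s),"z",np.median(s[:,2]).round(3),"y",np.percentile(t[:,1],[1,99]).round(4),"z+x",np.median(t[:,2]+t[:,0]).round(3),"mid",np.percentile(t[:,1],[1,99]).mean().round(4))
E
```

```text
-0.075 220 z 0.133 y [-0.0206  0.0222] z+x 0.059 mid 0.0008
-0.065 309 z 0.143 y [-0.0204  0.0225] z+x 0.078 mid 0.0011
-0.055 541 z 0.146 y [-0.0206  0.0229] z+x 0.091 mid 0.0012
-0.045 551 z 0.137 y [-0.0205  0.0224] z+x 0.092 mid 0.001
-0.035 605 z 0.126 y [-0.0201  0.0228] z+x 0.092 mid 0.0013
-0.025 611 z 0.115 y [-0.0205  0.023 ] z+x 0.091 mid 0.0013
-0.015 553 z 0.106 y [-0.0202  0.0226] z+x 0.091 mid 0.0012
-0.005 560 z 0.094 y [-0.0292  0.032 ] z+x 0.089 mid 0.0014
0.005 566 z 0.085 y [-0.0294  0.0314] z+x 0.095 mid 0.001
0.015 530 z 0.074 y [-0.0298  0.032 ] z+x 0.088 mid 0.0011
0.025 477 z 0.064 y [-0.0288  0.0314] z+x 0.092 mid 0.0013
0.035 462 z 0.054 y [-0.0276  0.0324] z+x 0.088 mid 0.0024
0.045 126 z 0.058 y [-0.0258  0.031 ] z+x 0.101 mid 0.0026
```

View pics/w1.png

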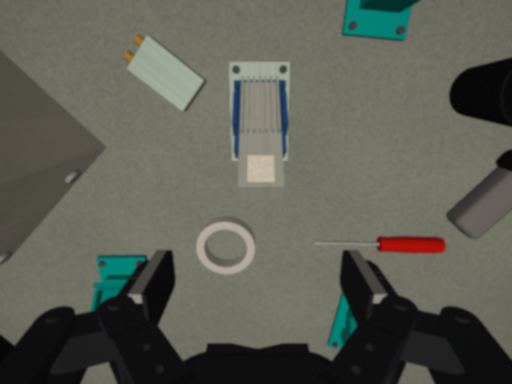

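The wrist picture shows the module from (238,186) to (285,75), straight in the image and between the fingers. Its yaw and middle agree with the first measurement.

```bash
python3 -c "
from h import *
go(cra(-.0465,.001,.113),CY);rel()"
```

```text
t 4.55 tool cm [ 1.21  0.44 15.8 ] turn 0.0
box [-154.  -281.9  271. ] cra [-58.6   5.4 271. ] F [ 0.1 -0.5 -0.2] gap 0.0857 gf 0.0
```

Emit:
servo_tool:
  commands:
    - [[1.2,0.4,3],0,1]
    - [[0,0,4],0,1]
    - [[0,0,4],0,1]
    - [[0,0,3.5],0,1]
    - [[0,0,1.3],0,1]
    - [[0,0,0],0,1]
    - [[0,0,0],0,1]

```text
clock: 5.25
eef_pos: [0.5945, -0.1754, 0.1146]
ee_rot: [0.986, -0.164, 0.001, 0.0]
wrist_force: [0.0, -0.5, 0.7]
finger_gap: 0.0854
gripper_force: 0.0
```

```bash
python3 -c "
from h import *
go(cra(-.0465,.001,.113),CY);rel()"
```

```text
t 5.25 tool cm [-0.08  0.01  0.16] turn 0.0
box [-147.4 -293.8  114.6] cra [-45.7   1.1 114.6] F [ 0.  -0.5  0.7] gap 0.0854 gf 0.0
```

Emit:
servo_tool:
  commands:
    - [[-0.1,0,0.1],0,-1]
    - [[0,0,0],0,-1]
    - [[0,0,0],0,-1]
    - [[0,0,0],0,-1]
    - [[0,0,0],0,-1]
    - [[0,0,0],0,-1]

```text
clock: 5.85
eef_pos: [0.5931, -0.1751, 0.1125]
ee_rot: [0.986, -0.164, 0.001, 0.0]
wrist_force: [-1.9, 2.0, 6.1]
finger_gap: 0.0431
gripper_force: 60.5
```

Emit:
servo_tool:
  commands:
    - [[-0.5,0,-0.5],0,-1]
    - [[-1,0,-1],0,-1]
    - [[-1,0,-1],0,-1]
    - [[-1,0,-1],0,-1]
    - [[-1,0,-1],0,-1]
    - [[-0.5,0,-0.5],0,-1]
    - [[0,0,0],0,-1]

```text
clock: 6.55
eef_pos: [0.545, -0.1587, 0.1622]
ee_rot: [0.986, -0.164, 0.0, 0.0]
wrist_force: [1.3, -0.5, -1.5]
finger_gap: 0.0431
gripper_force: 61.2
```

```bash
python3 - <<'E'
from h import *
rel()
c=camera("scene"); cv2.imwrite("pics/s2.png",cv2.resize(c["color"][130:290,150:360,::-1],(787,600),interpolation=cv2.INTER_CUBIC))
E
```

```text
box [-185.8 -258.3  162.2] cra [-97.9   0.9 162.2] F [ 1.3 -0.5 -1.5] gap 0.0431 gf 61.194864213466644
```

View pics/s2.png

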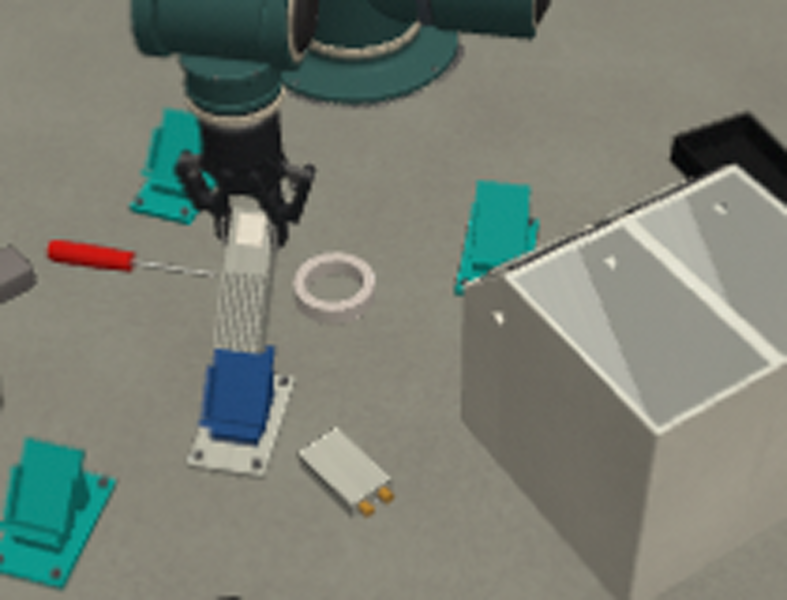

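The picture shows the module held at 45° and clear of the cheeks, at (240,290). Lifting and carrying it to the left mouth.

Emit:
servo_tool:
  commands:
    - [[0,0,-2],0,-1]
    - [[0,0,-4],0,-1]
    - [[0,0,-4],0,-1]
    - [[-0.5,-2,-4],-0.12,-1]
    - [[0,-3,-2],-0.12,-1]
    - [[0,-3,0],-0.12,-1]
    - [[0,-3,0],-0.12,-1]
    - [[0,-3,0],-0.12,-1]
    - [[0,-3,0],-0.12,-1]
    - [[0,0,0],-0.03,-1]

```text
clock: 7.6
eef_pos: [0.5422, 0.0121, 0.3205]
ee_rot: [0.977, 0.212, -0.001, -0.001]
wrist_force: [0.4, -0.1, -3.3]
finger_gap: 0.0431
gripper_force: 62.8
```

```bash
python3 -c "
from h import *
go(box(-.11,.067,.33),BY);rel()"
```

```text
t 7.6 tool cm [  0.96 -16.82  -0.93] turn 0.006
box [-118.6 -101.3  320.5] cra [-156.   161.5  320.5] F [ 0.4 -0.1 -3.3] gap 0.0431 gf 62.821581065654755
```

Emit:
servo_tool:
  commands:
    - [[0,-2.5,-1],0.006,-1]
    - [[0,-3.5,0],0,-1]
    - [[0,-3.5,0],0,-1]
    - [[0,-3.5,0],0,-1]
    - [[0,-2.3,0],0,-1]
    - [[0.8,-1.3,0],0,-1]
    - [[0,0,0],0,-1]
    - [[0,0,0],0,-1]

```text
clock: 8.4
eef_pos: [0.4838, 0.1642, 0.3306]
ee_rot: [0.979, 0.205, -0.001, 0.0]
wrist_force: [-0.0, -0.8, -3.2]
finger_gap: 0.0434
gripper_force: 63.2
```

```bash
python3 - <<'E'
from h import *
go(box(-.09,.067,.308),BY);rel()
c=camera("wrist"); cv2.imwrite("pics/w2.png",c["color"][...,::-1])
P=cloud(c); r=R.from_euler("z",-BY).apply((P-O).reshape(-1,3)); ok=c["z_map"].ravel()>.05
t=R.from_euler("z",-BY).apply(get_state()["eef_pos"]-O)
q=r-t; a=(q[:,0]-q[:,2])/2**.5; n=(q[:,0]+q[:,2])/2**.5
m=ok&(abs(q[:,1])<.03)&(a<.13)&(a>-.04)&(n>-.02)&(n<.04)
for A in np.arange(-.04,.13,.01):
    s=m&(a>=A)&(a<A+.01)
    if s.sum()>5: print(round(A+.005,3),s.sum(),"n",np.percentile(n[s],[5,50,95]).round(3),"y",np.percentile(q[s,1],[1,99]).round(4))
# lip line check
m=ok&(r[:,2]>.19)&(r[:,2]<.27)&(r[:,0]<.08)&(r[:,0]>-.01)
for y0 in (-.12,0,.125): 
    s=m&(abs(r[:,1]-y0)<.006); print(y0,s.sum(),np.round(r[s][:,[0,2]].min(0),3) if s.sum() else 0)
E
```

```text
t 8.4 tool cm [ 1.97 -0.57  2.26] turn -0.007
box [-109.7   61.4  330.6] cra [-260.5  286.6  330.6] F [-0.  -0.8 -3.2] gap 0.0434 gf 63.17109704017639
-0.035 1329 n [-0.003  0.018  0.023] y [-0.0232  0.0227]
-0.025 2893 n [0.017 0.019 0.035] y [-0.0272  0.0264]
-0.015 2664 n [0.017 0.019 0.033] y [-0.0278  0.0276]
-0.005 2212 n [0.017 0.018 0.023] y [-0.0278  0.0275]
0.005 1735 n [0.015 0.018 0.019] y [-0.0269  0.0261]
0.015 1508 n [0.017 0.018 0.019] y [-0.022   0.0211]
0.025 1630 n [0.017 0.018 0.024] y [-0.0217  0.0211]
0.035 1211 n [0.014 0.024 0.026] y [-0.0209  0.0203]
0.045 1181 n [0.014 0.024 0.026] y [-0.0208  0.0203]
0.055 1070 n [0.014 0.024 0.026] y [-0.0208  0.0203]
0.065 1006 n [0.014 0.024 0.026] y [-0.0208  0.0204]
0.075 935 n [0.014 0.024 0.026] y [-0.0208  0.0204]
0.085 867 n [0.014 0.024 0.026] y [-0.0208  0.0204]
0.095 788 n [0.015 0.024 0.026] y [-0.0202  0.0203]
0.105 428 n [0.014 0.022 0.026] y [-0.0203  0.0206]
-0.12 410 [0.002 0.19 ]
0 926 [0.001 0.19 ]
0.125 806 [-0.    0.19]
```

View pics/w2.png

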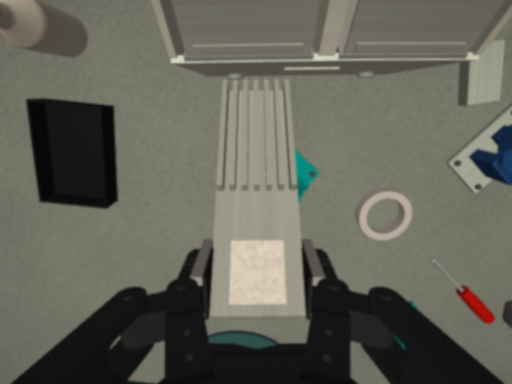

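The wrist picture shows the module straight in the grip, x 215–300, and in front of the left mouth, x 175–320. Its underside is 8 mm below the TCP normal to its axis, as planned.

Emit:
servo_tool:
  commands:
    - [[2.0,-0.6,2.1],-0.007,-1]
    - [[0,0,0],0,-1]
    - [[0,0,0],0,-1]

```text
clock: 8.75
eef_pos: [0.4993, 0.1774, 0.3097]
ee_rot: [0.978, 0.208, -0.001, 0.0]
wrist_force: [0.6, -0.5, -3.4]
finger_gap: 0.0433
gripper_force: 63.1
```

```bash
python3 -c "
from h import *
go(box(-.09,.067,.309),BY);rel()"
```

```text
t 8.75 tool cm [0.01 0.01 0.07] turn -0.001
box [-90.1  67.1 309.7] cra [-250.   304.   309.7] F [ 0.6 -0.5 -3.4] gap 0.0433 gf 63.09661030769348
```

Emit:
servo_tool:
  commands:
    - [[1,0,1],0,-1]
    - [[0.8,0,0.8],0,-1]
    - [[0.6,0,0.6],0,-1]
    - [[0.5,0,0.5],0,-1]
    - [[0,0,0],0,-1]

```text
clock: 9.25
eef_pos: [0.5259, 0.1901, 0.2804]
ee_rot: [0.978, 0.209, -0.001, 0.0]
wrist_force: [-1.7, -1.2, -0.9]
finger_gap: 0.0432
gripper_force: 63.5
```

Emit:
servo_tool:
  commands:
    - [[0.5,0,0.5],0,-1]
    - [[0.5,0,0.5],0,-1]
    - [[0,0,0],0,-1]

```text
clock: 9.55
eef_pos: [0.5349, 0.1942, 0.2706]
ee_rot: [0.978, 0.209, -0.0, 0.0]
wrist_force: [-0.6, -0.8, -1.7]
finger_gap: 0.0432
gripper_force: 63.5
```

```bash
python3 -c "
from h import *
rel()"
```

```text
box [-50.8  67.9 270.6] cra [-221.8  331.5  270.6] F [-0.6 -0.8 -1.7] gap 0.0432 gf 63.462012112140656
```

The left flap gives. Carrying on in.

Emit:
servo_tool:
  commands:
    - [[1.2,0,1.2],0,-1]
    - [[1.2,0,1.2],0,-1]
    - [[1.2,0,1.2],0,-1]
    - [[1.2,0,1.2],0,-1]
    - [[1.0,0,1.0],0,-1]
    - [[0,0,0],0,-1]

```text
clock: 10.15
eef_pos: [0.5891, 0.2184, 0.2116]
ee_rot: [0.978, 0.209, 0.0, -0.0]
wrist_force: [2.5, 0.8, -4.3]
finger_gap: 0.0429
gripper_force: 63.2
```

Emit:
servo_tool:
  commands:
    - [[0.7,0,0.7],0,-1]
    - [[0.5,0,0.5],0,-1]
    - [[0.3,0,0.3],0,-1]
    - [[0,0,0],0,-1]

```text
clock: 10.55
eef_pos: [0.6018, 0.2241, 0.1977]
ee_rot: [0.978, 0.209, -0.0, -0.0]
wrist_force: [2.6, 0.3, -5.1]
finger_gap: 0.0426
gripper_force: 63.1
```

```bash
python3 -c "
from h import *
go(box(.029,.067,.191),BY);rel()"
```

```text
t 10.55 tool cm [0.65 0.08 0.67] turn -0.0
box [ 22.5  67.8 197.7] cra [-168.2  381.4  197.7] F [ 2.6  0.3 -5.1] gap 0.0426 gf 63.12880665063858
```

Emit:
servo_tool:
  commands:
    - [[0.5,0,0.4],0,-1]
    - [[0,0,0],0,-1]
    - [[0,0,0],0,0.3]
    - [[0,0,0],0,0.3]
    - [[0,0,0],0,0.3]

```text
clock: 11.05
eef_pos: [0.6062, 0.226, 0.1952]
ee_rot: [0.978, 0.209, 0.001, -0.0]
wrist_force: [0.3, 0.3, -0.3]
finger_gap: 0.0555
gripper_force: 0.0
```

```bash
python3 - <<'E'
from h import *
rel()
c=camera("wrist"); cv2.imwrite("pics/w3.png",c["color"][...,::-1])
P=cloud(c); q=R.from_euler("z",-BY).apply((P-O).reshape(-1,3))-[0,.067,.2]; ok=c["z_map"].ravel()>.03
a=(q[:,0]-q[:,2])/2**.5; n=(q[:,0]+q[:,2])/2**.5
m=ok&(abs(q[:,1])<.02)&(a<.14)&(a>-.06)&(n>-.02)&(n<.06)
for A in np.arange(-.06,.14,.01):
    s=m&(a>=A)&(a<A+.01)
    if s.sum()>5: print(round(A+.005,3),s.sum(),"n",np.percentile(n[s],[5,50,95]).round(3))
E
```

```text
box [ 27.3  67.8 195.2] cra [-164.7  384.6  195.2] F [ 0.3  0.3 -0.3] gap 0.0555 gf 0.0
-0.005 2171 n [0.013 0.032 0.033]
0.005 767 n [0.031 0.032 0.034]
```

View pics/w3.png

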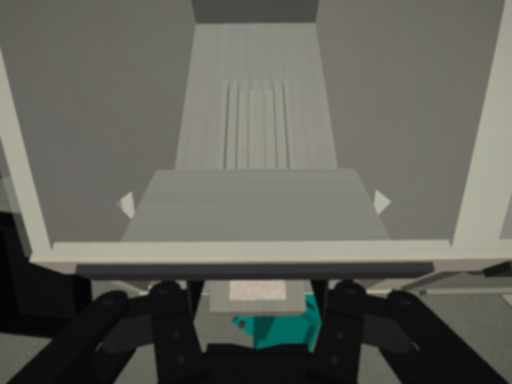

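Released, the module stays pinned under the open flap, its rear about 8 mm outside the mouth plane. Backing out to push it on with shut fingers.

Emit:
servo_tool:
  commands:
    - [[-1,0,-1],0,0.3]
    - [[-2,0,-2],0,0.3]
    - [[-2.5,0,-2.5],0,0.0]
    - [[0,0,0],0,-1]
    - [[0,0,0],0,-1]
    - [[0,0,0],0,-1]
    - [[0,0,0],0,-1]

```text
clock: 11.8
eef_pos: [0.5557, 0.2035, 0.2483]
ee_rot: [0.978, 0.209, -0.001, 0.0]
wrist_force: [0.0, 1.5, 1.1]
finger_gap: -0.0002
gripper_force: 0.0
```

```bash
python3 - <<'E'
from h import *
rel()
c=camera("wrist"); 
P=cloud(c); q=R.from_euler("z",-BY).apply((P-O).reshape(-1,3))-[0,.067,.2]; ok=c["z_map"].ravel()>.03
a=(q[:,0]-q[:,2])/2**.5; n=(q[:,0]+q[:,2])/2**.5
m=ok&(abs(q[:,1])<.015)&(a<.14)&(a>-.06)&(n>-.02)&(n<.07)
for A in np.arange(-.04,.14,.005):
    s=m&(a>=A)&(a<A+.005)
    if s.sum()>5: print(round(A+.0025,4),s.sum(),"n",np.percentile(n[s],[5,50,95]).round(3))
go(box(-.022,.067,.243),BY)
E
```

```text
box [-28.   67.8 248.3] cra [-205.1  347.   248.3] F [0.  1.5 1.1] gap -0.0002 gf 0.0
-0.0125 43 n [0.009 0.018 0.032]
-0.0075 1469 n [0.005 0.023 0.033]
-0.0025 687 n [0.032 0.033 0.07 ]
0.0025 434 n [0.032 0.033 0.07 ]
0.0075 339 n [0.032 0.033 0.034]
0.0125 337 n [0.032 0.033 0.033]
0.0175 323 n [0.032 0.033 0.034]
0.0225 313 n [0.032 0.033 0.034]
0.0275 275 n [0.031 0.032 0.033]
0.0325 24 n [0.031 0.032 0.032]
t 11.85 tool cm [0.59 0.09 0.53] turn -0.0
```

Emit:
servo_tool:
  commands:
    - [[1.2,0,0.8],0,-1]
    - [[1.2,0,1.2],0,-1]
    - [[1.2,0,1.2],0,-1]
    - [[0.7,0,0.7],0,-1]
    - [[0,0,0],0,-1]

```text
clock: 12.35
eef_pos: [0.5953, 0.2213, 0.2078]
ee_rot: [0.978, 0.209, -0.002, 0.0]
wrist_force: [-0.3, 0.2, -0.1]
finger_gap: -0.0002
gripper_force: 0.0
```

```bash
python3 -c "
from h import *
rel()"
```

```text
box [ 15.4  67.9 207.8] cra [-173.4  376.6  207.8] F [-0.3  0.2 -0.1] gap -0.0002 gf 0.0
```

```bash
python3 - <<'E'
from h import *
c=camera("wrist"); t=camera("top")["color"][50:190,105:250,::-1]
a=cv2.resize(c["color"][...,::-1],(400,300)); b=cv2.resize(t,(311,300))
cv2.imwrite("pics/w4.png",np.hstack([a,b]))
E
```

```text
(no output)
```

View pics/w4.png

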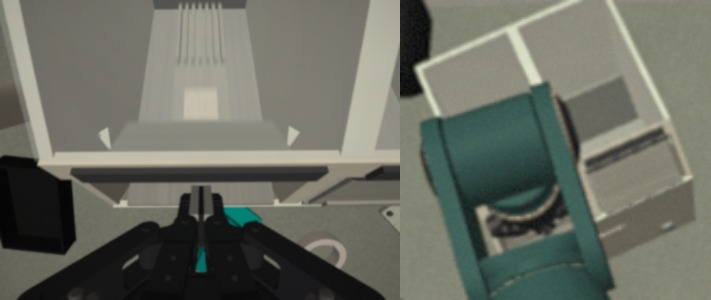

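The module has slid down inside; its label is past the flap at (200,103). Withdrawing so the flap can shut.

Emit:
servo_tool:
  commands:
    - [[-1,0,-1],0,-1]
    - [[-2.5,0,-2.5],0,-1]
    - [[-3,0,-3],0,-1]
    - [[-3,0,-3],0,-1]
    - [[-3,0,-3],0,-1]
    - [[-3,0,0],0,-1]
    - [[0,0,0],0,-1]
    - [[0,0,0],0,-1]
    - [[0,0,0],0,-1]
    - [[0,0,0],0,-1]

```text
clock: 13.45
eef_pos: [0.4537, 0.1579, 0.335]
ee_rot: [0.978, 0.209, -0.0, 0.0]
wrist_force: [-0.6, 0.4, 0.1]
finger_gap: -0.0001
gripper_force: 0.0
```

```bash
python3 - <<'E'
from h import *
rel()
c=camera("wrist"); t=camera("top")["color"][50:190,105:250,::-1]
a=cv2.resize(c["color"][...,::-1],(400,300)); b=cv2.resize(t,(311,300))
cv2.imwrite("pics/w5.png",np.hstack([a,b]))
P=cloud(c); q=R.from_euler("z",-BY).apply((P-O).reshape(-1,3)); ok=c["z_map"].ravel()>.03
for y0 in (.067,-.067):
    m=ok&(abs(q[:,1]-y0)<.04)&(q[:,0]>.008)&(q[:,0]<.04)&(q[:,2]>.15); print(y0,m.sum(),np.percentile(q[m,2]-.2-q[m,0],[5,50,95]).round(4))
E
```

```text
box [-139.7   67.9  335. ] cra [-286.8  270.8  335. ] F [-0.6  0.4  0.1] gap -0.0001 gf 0.0
0.067 1048 [-0.0036 -0.0001  0.0022]
-0.067 1213 [-0.0049 -0.0011  0.0012]
```

View pics/w5.png

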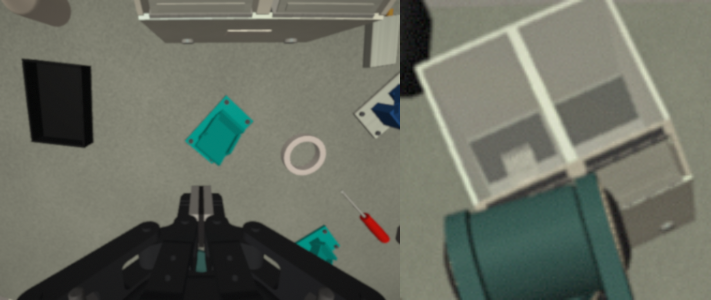

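Both flaps lie flush with the bevel, the module shows inside the box at (520,160), and the arm is clear.

```bash
python3 -c "
from rig import close_job
print(close_job())"
```

```text
the job is handed in; nothing more can be done
None
```

The radio module went through the left flap and lies in the drop box with both flaps flush; the right flap was the locked one, the arm is clear, and the job was handed in at about 13.5 s, though no verdict came back.

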